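Put the stitching tools back in their own holders

TASK

Each of the three tools on the cutting mat stands in another one's holder. Put each in the middle of its own: the thread reel upright in the round dish, the block of punches upright in the square tray, and the edge slicker lying lengthwise along the long tray. Set one of the tools down on the empty cork mat and let go of it there to make room, and leave the mug, the tub and the bottle standing where they are.

Things in the scene. Friction and masses are not known exactly. Their poses are not given: they have to be found in the camera images.
- reel: Upright reel of black thread with white end discs, 42 mm diameter, 70 mm tall, about 90 g. Origin: centre of its underside; z up. At the start it stands in the square tray.
- punch_block: Pale wooden cube-like block, 46 x 46 mm and 46 mm tall, with four short steel punches (7 mm thick, 24 mm apart) standing 18 mm out of its top: 64 mm tall in all, about 120 g. Origin: centre of its underside; x and y square to its sides, z up. At the start it stands in the long tray.
- slicker: Edge slicker: dark wooden bar with four narrow cross grooves on top, 90 mm long (its x axis), 30 mm wide (its y axis), 34 mm tall (z up), about 90 g. Origin: centre of its underside. At the start it lies in the round dish.
- round_dish: Fixed round wooden dish, 120 mm outer diameter, inside 108 mm, floor 4 mm thick, rim 12 mm high above the table. Origin: centre of its underside. Place of the reel.
- square_tray: Fixed square wooden tray, 92 x 92 mm outside, 80 x 80 mm inside, floor 4 mm thick, rim 12 mm high above the table. Origin: centre of its underside; x and y along its sides. Place of the punch block.
- long_tray: Fixed oblong wooden tray, 132 mm (its x axis) by 80 mm (its y axis) outside, 120 x 68 mm inside, floor 4 mm thick, rim 12 mm high above the table. Origin: centre of its underside. Place of the slicker, lying along the tray's x.
- cork_mat: Flat square cork mat, fixed, 110 x 110 mm, 4 mm thick, without a rim: the empty spot. Origin: centre of its underside; x and y along its sides.
- mug: Loose grey-blue mug, 76 mm rim diameter, 85 mm tall, with a handle on its y side. Origin: centre of its underside. Leave it alone.
- tub: Loose white open plastic tub, 68 mm rim diameter, 45 mm tall. Origin: centre of its underside. Leave it alone.
- bottle: Loose amber glass bottle with a black cap, 48 mm diameter, 110 mm tall. Origin: centre of its underside. Leave it alone.
Things that resemble listed ones, but are neither listed nor needed, are in the scene too. Several things look just like the reel: the one meant starts farthest to the robot's right.

How it is judged:
By the outcome, as a careful person would: the job done as asked, in the order asked, and still so for the second after the job is handed in, with the robot touching nothing.
It also fails if it takes over 106 s, if anything falls off the work surface, if the arm or the gripper's body presses on something with over 40 N, if the wrist force passes 120 N, or if a joint passes its speed limit or range.

ROBOT

A 6-joint arm with a two-finger parallel gripper is mounted at the origin on the work surface. World frame = base frame: x ahead of the robot, y to its left, z up, the work surface at z = 0. Lengths are in m, angles in rad, forces in N, time in s.
With the tool pointing down it reaches from about 0.375 to 0.75 m from the base axis. Payload 9 kg.
Tool frame: the origin (TCP) lies midway between the tips of the shut fingers; the grasp point (between the pads) lies 19 mm behind it (grasp_offset is the distance from the TCP to the grasp point, in m); z points along the fingers, y is the line along which they close (so a half turn about z gives the same grasp; the last joint's range is limited). The gripper opens to 85 mm and grips with 20 to 120 N. Pads are 22 mm wide; open, the fingers measure 114 mm over their backs; the gripper's body (76 mm by 85 mm) begins 54 mm behind the grasp point. The pads swing forward as they close: fully open they stand 13 mm farther back than shut.
Start: joints at [0.992, 0.104, 0.097, 1.564, 0, 1.353], TCP at [0.212, 0.561, 0.2] pointing down, gripper open.
Joint ranges: [-2.99, 2.99], [-0.84, 1.86], [-1.1, 1.16], [-1.84, 2.11], [-1.51, 1.56], [-3.14, 3.14]. Speed limits (rad/s): [2.22, 2.22, 2.57, 3.14, 3.14, 3.14].

INTERFACE

Orientations are given as a rotation vector (axis times angle).
In Python, from workcell import * gives the robot as it stands.
- The arm moves only by the tool carry_out, never from a script. Its argument "motion" is a list that holds one entry, the list of rows, each a list of 7 numbers: the gripper command: -1 is fully open, 1 is shut, values between are in proportion, then the shift along the tool's x, y, z in cm, then the turn, a rotation vector about the tool's x, y, z in degrees. A call has 1 to 12 rows; each row is the pose to reach, as a shift and turn from the pose commanded when the call began, along the tool's axes at that moment; what a row does not reach only later rows make up. A row lasts 1/12 s, in which the tool goes at most 41.7 mm and 7.16 degrees, less where a joint would pass 70% of its speed; a pose out of reach is approached as far as the arm can. A call with a gripper value outside its range is refused whole. The fingers move at their own pace and stop on an object; "newtons" is the grip in N (left out, the last holds). Time passes only in rows, so rows that repeat a pose let the fingers close. It gives the time, the measured TCP pose, the force, the opening and the grip force at its end, in the units of the state.
- sense(): the state, without advancing time (a new reading comes with each control period).
- snapshot(name): name is "scene" or "top" or "wrist"; returns (picture, depth): 420x560x3 uint8, red, green, blue; 420x560 float32, m along the optical axis (not along the pixel's ray), 0 where there is no reading.
- camera_model(name): a dict with "camera_matrix" (3x3 intrinsics, pixels), "camera_from_world" (4x4, takes a point from world to camera coordinates); the wrist camera has in their place "mount" (4x4, takes a point from camera to tool coordinates, whose origin is the TCP and whose axes are the flange's). Camera axes: x right, y down, z forward; pixel columns grow to the right and rows downward; lengths in m; the calibration is good to about 2 mm. A picture is of the moment at which its call begins: read the wrist's pose just before it. camera_model takes no time and is no camera call.
- hand_in(): hands the job in; it is judged then, once.
Trained networks look in the newest picture that a camera, given by its name, has taken for a name from the list of things; names that differ only in an ending like _2 or _b are one class to them, and where a whole thing is asked for, a point or a joint stands for the part that bears it (a point fixed in the world has none). Each returns a list of dicts, best first, with "conf" (0 to 1); they miss things now and then, are a little off and sometimes report something else, mostly with a low value. They report only what shows in the picture. A call takes as long as a camera call. They do not tell look-alikes from the thing itself.
- look_for(thing, camera): "point" ([column, row] in pixels, amid what is visible of it).
- silhouettes(thing, camera): "region" (420x560 bool, what is visible of it) and "point" ([column, row] in pixels, amid what is visible of it).
The state is a dict: "time": time; "qpos": joint angles; "joint_vel": joint speeds; "joint_torque": joint torques, N m; "position": TCP position; "ee_rot": TCP orientation; "force": force on the tool from outside, world axes, zero at the start; "wrist_torque": the same for the moment, N m; "opening": finger opening in m; "grasp_force": force on a finger pad.
Only numpy, scipy, OpenCV 4.12 (cv2) and the standard library are available. Lean on these libraries where they do the work, as an engineer would, in place of code of your own. Each camera call takes 0.05 s, during which the arm holds its last target. There are 200 camera calls.

## Working session

There is one attempt and no reset: what is moved stays moved. The work goes in short steps, Python scripts to look and compute and a tool call to move; the robot and the scene stay as the last step left them, time stands still between calls to the robot, and variables do not carry over. Pictures are saved under pics/ and viewed, at most 14 in all, crops included, and the job is handed in when it is done.

Besides the shell and the picture viewer there is one more tool, called after ">>>" as a command line: name --argument value ..., lists and objects as JSON in quotes. carry_out: Moves the arm, as the interface text tells. Its arguments: {"type":"object","properties":{"motion":{"type":"array"},"newtons":{"type":"number"}},"required":["motion"]}

```bash
mkdir -p pics; ls
cat > h.py <<'E'
from workcell import *
import numpy as np, cv2
from scipy.spatial.transform import Rotation as R
def world(name, depth, mask_or_pts, st=None):
    m=camera_model(name); K=np.array(m["camera_matrix"])
    v,u=np.nonzero(mask_or_pts)
    z=depth[v,u]; ok=z>0; u,v,z=u[ok],v[ok],z[ok]
    P=np.c_[(u-K[0,2])*z/K[0,0],(v-K[1,2])*z/K[1,1],z,np.ones(len(z))].T
    if "camera_from_world" in m: T=np.linalg.inv(np.array(m["camera_from_world"]))
    else:
        W=np.eye(4); W[:3,:3]=R.from_rotvec(st["ee_rot"]).as_matrix(); W[:3,3]=st["position"]; T=W@np.array(m["mount"])
    return (T@P)[:3].T
def save(n,p): cv2.imwrite(f"pics/{n}.png",p[:,:,::-1])
E
python3 - <<'E'
from h import *
s=sense(); print({k:np.round(v,3) for k,v in s.items()})
p,d=snapshot("top"); save("top0",p); p2,_=snapshot("scene"); save("scene0",p2)
np.save("d0.npy",d)
for t in ["reel","punch_block","slicker","round_dish","square_tray","long_tray","cork_mat","mug","tub","bottle"]:
    for r in silhouettes(t,"top"):
        if r["conf"]<.25: continue
        P=world("top",d,r["region"]); zt=np.percentile(P[:,2],95); Q=P[P[:,2]>zt-.006]
        if len(P)<10: continue
        rc=cv2.minAreaRect((Q[:,:2]*1000).astype(np.float32))
        print(t,round(r["conf"],2),np.round(r["point"]),len(P),"ztop",round(zt,3),"zmed",round(np.median(P[:,2]),3),"med",np.round(np.median(Q,0),3),"rect",np.round(rc[0]),np.round(rc[1]),round(rc[2],1))
E
```

```text
pics
{'time': np.float64(0.0), 'qpos': array([ 0.992,  0.105,  0.096,  1.564, -0.   ,  1.353]), 'joint_vel': array([ 0.001,  0.   , -0.001,  0.   ,  0.001,  0.   ]), 'joint_torque': array([ 0.0000e+00, -5.5693e+01,  5.0365e+01,  1.7000e-02, -0.0000e+00,
        0.0000e+00]), 'position': array([0.212, 0.561, 0.199]), 'ee_rot': array([-5.64e-01, -3.09e+00,  2.00e-03]), 'force': array([0.371, 0.302, 0.697]), 'wrist_torque': array([-0.095,  0.011,  0.058]), 'grasp_force': np.float64(0.0), 'opening': np.float64(0.085)}
reel 0.84 [195. 284.] 268 ztop 0.074 zmed 0.069 med [0.315 0.202 0.07 ] rect [316. 202.] [38. 36.] 2.6
reel 0.65 [173. 141.] 305 ztop 0.074 zmed 0.069 med [0.694 0.274 0.071] rect [694. 275.] [41. 39.] 46.4
reel 0.58 [233. 227.] 235 ztop 0.077 zmed 0.074 med [0.459 0.108 0.074] rect [458. 107.] [39. 39.] 0.7
reel 0.57 [179. 194.] 991 ztop 0.014 zmed 0.006 med [0.549 0.262 0.011] rect [550. 273.] [115. 118.] 12.0
punch_block 0.9 [381. 210.] 358 ztop 0.066 zmed 0.049 med [ 0.519 -0.28   0.066] rect [ 518. -286.] [30. 29.] 75.3
slicker 0.56 [170. 194.] 508 ztop 0.042 zmed 0.03
[... 240 characters left out ...]
012] rect [551. 272.] [116. 117.] 2.3
square_tray 0.57 [238. 226.] 942 ztop 0.015 zmed 0.005 med [0.462 0.102 0.012] rect [461. 105.] [92. 91.] 18.6
long_tray 0.77 [373. 217.] 925 ztop 0.014 zmed 0.005 med [ 0.515 -0.28   0.012] rect [ 519. -291.] [132.  80.] 61.6
cork_mat 0.57 [326. 186.] 1576 ztop 0.008 zmed 0.004 med [ 0.584 -0.146  0.004] rect [ 584. -147.] [110. 111.] 22.0
mug 0.62 [327. 245.] 826 ztop 0.086 zmed 0.009 med [ 0.418 -0.137  0.085] rect [ 418. -137.] [74. 74.] 48.2
tub 0.87 [251. 153.] 513 ztop 0.046 zmed 0.007 med [0.67  0.073 0.045] rect [661.  67.] [64. 64.] 0.9
bottle 0.73 [400. 161.] 332 ztop 0.111 zmed 0.076 med [ 0.652 -0.333  0.11 ] rect [ 652. -334.] [21. 19.] 3.2
```

```bash
python3 -c "
import cv2
a=cv2.imread('pics/top0.png')
cv2.imwrite('pics/top0b.png',cv2.resize(a[90:340,100:460],(792,550),interpolation=cv2.INTER_CUBIC))"
```

```text
(no output)
```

View pics/top0b.png

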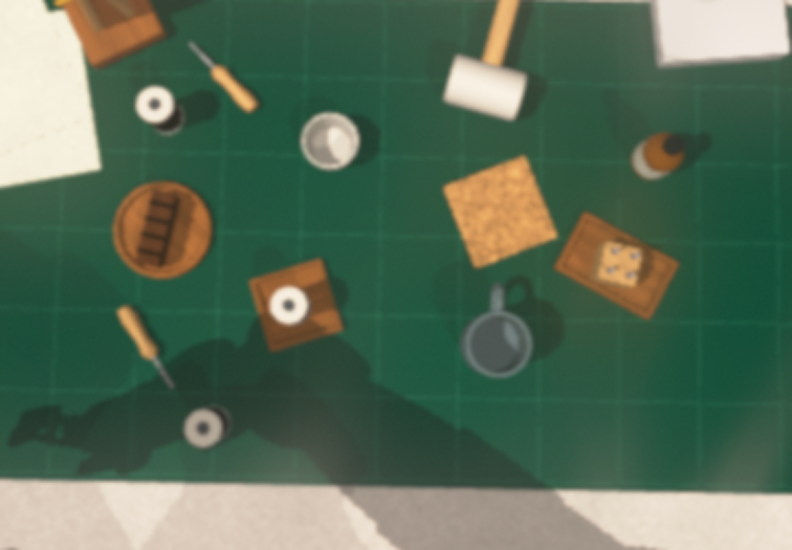

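View pics/scene0.png

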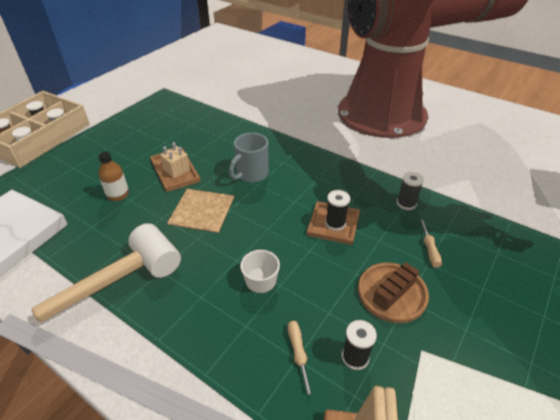

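The top crop shows the slicker in the dish at (163,230), the reel in the square tray at (289,305), the punch block in the long tray at (620,263) and the free cork mat at (500,212). The scene view agrees. The reel in the square tray is the rightmost one (y = 0.108). I'll go dish first: slicker to mat, reel to dish, block to square tray, then slicker to long tray.

```bash
cat >> h.py <<'E'
def goto(x,y,z,yaw):
    """shift (cm) and turn (deg) in tool axes to bring the TCP to xyz, pointing down, tool y at world angle yaw (mod 180)"""
    s=sense(); W=R.from_rotvec(s["ee_rot"]); sh=W.inv().apply(np.array([x,y,z])-s["position"])*100
    best=None
    for k in (0,180):
        a=np.radians(yaw+k); Y=np.array([np.cos(a),np.sin(a),0]); Z=np.array([0,0,-1.]); X=np.cross(Y,Z)
        t=(W.inv()*R.from_matrix(np.c_[X,Y,Z])).as_rotvec(degrees=True)
        if best is None or np.linalg.norm(t)<np.linalg.norm(best): best=t
    y0=W.as_matrix()[:,1]
    print("shift",np.round(sh,2),"turn",np.round(best,1),"yaw now",round(np.degrees(np.arctan2(y0[1],y0[0])),1),"q6",round(s["qpos"][5],2),"pos",np.round(s["position"],4),"t",round(float(s["time"]),2))
def wrist(things, name=None, conf=.3, zmin=None, slab=.006):
    s=sense(); p,d=snapshot("wrist")
    if name: save(name,p)
    for t in things:
        for r in silhouettes(t,"wrist"):
            if r["conf"]<conf: continue
            P=world("wrist",d,r["region"],s)
            if len(P)<30: continue
            zt=np.percentile(P[:,2],90); Q=P[abs(P[:,2]-zt)<slab]
            rc=cv2.minAreaRect((Q[:,:2]*1000).astype(np.float32))
            print(t,round(r["conf"],2),np.round(r["point"]),len(P),"ztop",round(zt,3),"rect",np.round(rc[0],1),np.round(rc[1]),round(rc[2],1))
    return s,p,d
E
python3 -c "
from h import *
goto(.55,.274,.2,75); print(np.round(camera_model('wrist')['mount'],3))"
```

```text
shift [-4.179e+01 -1.496e+01  1.000e-02] turn [ 0.   0.  -5.7] yaw now 69.3 q6 1.35 pos [0.2118 0.5614 0.2001] t 0.6
[[ 0.    -0.962 -0.274  0.07 ]
 [ 1.    -0.     0.     0.001]
 [-0.    -0.274  0.962 -0.175]
 [ 0.     0.     0.     1.   ]]
```

>>> carry_out --motion '[[[-0.3, -10, -3.6, 0, 0, 0, -2], [-0.3, -20, -7.2, 0, 0, 0, -4], [-0.3, -41.8, -15, 0, 0, 0, -5.7], [-0.3, -41.8, -15, 0, 0, 0, -5.7], [-0.3, -41.8, -15, 0, 0, 0, -5.7], [-0.3, -41.8, -15, 0, 0, 0, -5.7], [-0.3, -41.8, -15, 0, 0, 0, -5.7], [-0.3, -41.8, -15, 0, 0, 0, -5.7], [-0.3, -41.8, -15, 0, 0, 0, -5.7], [-0.3, -41.8, -15, 0, 0, 0, -5.7], [-0.3, -41.8, -15, 0, 0, 0, -5.7], [-0.3, -41.8, -15, 0, 0, 0, -5.7]]]'

```text
time: 1.6
position: [0.5536, 0.2694, 0.1993]
ee_rot: [0.417, 3.113, -0.001]
force: [-0.0, 0.3, 0.0]
opening: 0.0551
grasp_force: 0.0
```

```bash
python3 -c "
from h import *
goto(.55,.274,.2,75)
wrist(['slicker','round_dish'],'w1')
goto(.55,.274,.2,75)"
```

```text
shift [ 0.47  0.35 -0.07] turn [-0.   0.  -0.3] yaw now 74.7 q6 0.51 pos [0.5536 0.2694 0.1993] t 1.6
slicker 0.61 [280. 182.] 2659 ztop 0.04 rect [548.9 275.4] [31. 90.] 78.2
round_dish 0.75 [264. 184.] 6672 ztop 0.013 rect [550.5 273.2] [118. 118.] 74.8
round_dish 0.48 [131. 305.] 1057 ztop 0.045 rect [633.2  74.2] [47. 12.] 77.8
shift [-0.01  0.05  0.  ] turn [ 0. -0. -0.] yaw now 75.0 q6 0.51 pos [0.5497 0.2735 0.2   ] t 1.75
```

View pics/w1.png

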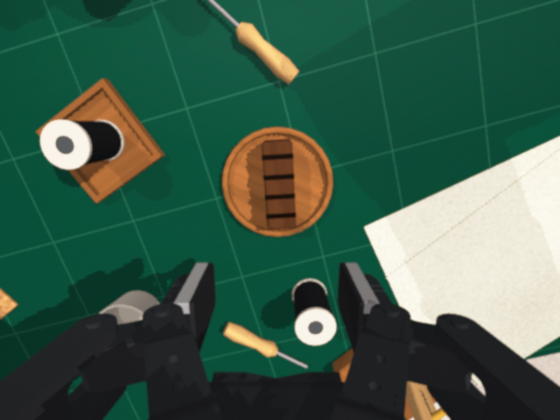

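The wrist view confirms the slicker at (280,182), inside the dish and clear of its rim. Descending to grip it.

>>> carry_out --motion '[[[-0.3, 0.1, 0.2, 4, 0, 0, -3.2], [-0.3, 0.1, 0.2, 8, 0, 0, -3.2], [-0.3, 0.1, 0.2, 12, 0, 0, -3.2], [-0.3, 0.1, 0.2, 15, 0, 0, -3.2], [-0.3, 0.1, 0.2, 17, 0, 0, -3.2], [-0.3, 0.1, 0.2, 18.3, 0, 0, -3.2], [-0.3, 0.1, 0.2, 19, 0, 0, -3.2], [-0.3, 0.1, 0.2, 19, 0, 0, -3.2], [0.6, 0.1, 0.2, 19, 0, 0, -3.2], [0.6, 0.1, 0.2, 19, 0, 0, -3.2], [0.6, 0.1, 0.2, 19, 0, 0, -3.2], [0.6, 0.1, 0.2, 19, 0, 0, -3.2]]]' --newtons 40

```text
time: 2.75
position: [0.5504, 0.2759, 0.0115]
ee_rot: [0.322, 3.123, 0.001]
force: [0.3, 0.1, 0.2]
opening: 0.0169
grasp_force: 0.0
```

>>> carry_out --motion '[[[0.6, 0, 0, 0, 0, 0, 0], [0.6, 0, 0, 0, 0, 0, 0], [0.6, 0, 0, -2, 0, 0, 0], [0.6, 0, 0, -5, 0, 0, 0], [0.6, 0, 0, -8, 0, 0, 0], [0.6, 0, 0, -11, 0, 0, 0], [0.6, 0, 0, -13, 0, 0, 0], [0.6, 0, 0, -13, 0, 0, 0]]]'

```text
time: 3.42
position: [0.5521, 0.2763, 0.1459]
ee_rot: [0.322, 3.118, 0.004]
force: [0.6, 0.9, 0.5]
opening: 0.0169
grasp_force: 0.0
```

```bash
python3 -c "
from h import *
s=sense(); print(s['opening'],s['grasp_force'],s['force'])
goto(.584,-.147,.14,61.6-90)
goto(.584,-.147,.14,68)"
```

```text
0.016850221769078313 0.0 [0.6046562  0.86792324 0.50380824]
shift [-11.76 -40.79   0.53] turn [ -0.1   0.5 -73.4] yaw now 78.2 q6 0.46 pos [0.5521 0.2763 0.1459] t 3.42
shift [-11.76 -40.79   0.53] turn [ 0.2  0.4 10.2] yaw now 78.2 q6 0.46 pos [0.5521 0.2763 0.1459] t 3.42
```

Nothing was gripped: the opening ran to 17 mm with no force. Looking before retrying.

```bash
python3 -c "
from h import *
wrist(['slicker','round_dish'],'w2')
p,d=snapshot('top')
for r in silhouettes('slicker','top')[:2]:
    P=world('top',d,r['region']); print(r['conf'],np.median(P,0))
goto(.55,.275,.14,78)"
```

```text
slicker 0.82 [274. 194.] 3621 ztop 0.04 rect [548.4 275.4] [31. 89.] 77.7
round_dish 0.88 [252. 194.] 9105 ztop 0.013 rect [550.1 273.2] [119. 118.] 30.6
0.62 [0.54175524 0.26933042 0.03751856]
0.22 [ 0.42297882 -0.14100502  0.00873866]
shift [-0.13 -0.02 -0.15] turn [-0.1 -0.1  0.2] yaw now 78.2 q6 0.46 pos [0.5487 0.2754 0.1385] t 3.67
```

View pics/w2.png

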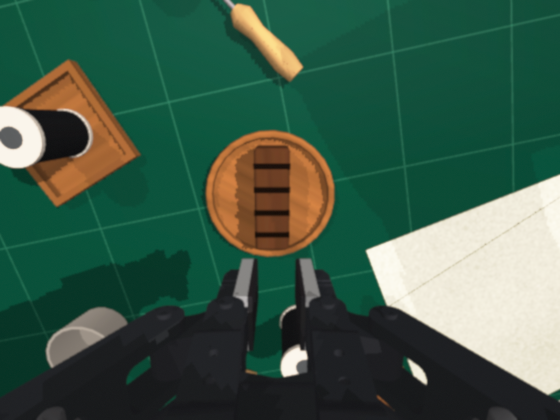

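The picture shows the slicker unmoved at (272,194), with the half-shut fingers above it. I'll go down again with the fingers apart and inspect before closing.

>>> carry_out --motion '[[[-0.3, -0.1, 0, 2, 0, 0, 0], [-0.3, -0.1, 0, 4, 0, 0, 0], [-0.3, -0.1, 0, 6.5, 0, 0, 0], [-0.3, -0.1, 0, 9, 0, 0, 0], [-0.3, -0.1, 0, 11, 0, 0, 0], [-0.3, -0.1, 0, 12.2, 0, 0, 0], [-0.3, -0.1, 0, 12.9, 0, 0, 0], [-0.3, -0.1, 0, 12.9, 0, 0, 0], [-0.3, -0.1, 0, 12.9, 0, 0, 0]]]'

```text
time: 4.42
position: [0.5507, 0.2755, 0.0116]
ee_rot: [0.322, 3.125, 0.0]
force: [-0.3, 0.3, 0.2]
opening: 0.0555
grasp_force: 0.0
```

```bash
python3 -c "
from h import *
goto(.55,.275,.01,78); print(sense()['opening'])
p,d=snapshot('wrist'); q,_=snapshot('scene')
q=cv2.resize(q[200:340,320:520],(560,392),interpolation=cv2.INTER_CUBIC)
save('w3',np.vstack([p[150:],q])[:600])
goto(.55,.275,.01,78)"
```

```text
shift [ 0.06 -0.07  0.16] turn [0.  0.  0.2] yaw now 78.2 q6 0.46 pos [0.5507 0.2755 0.0116] t 4.42
0.0555137493086872
shift [ 0.13 -0.11  0.26] turn [0.1 0.1 0.2] yaw now 78.2 q6 0.46 pos [0.5515 0.2758 0.0126] t 4.52
```

```bash
python3 -c "
import cv2;a=cv2.imread('pics/w3.png');print(a.shape)"
```

```text
(600, 560, 3)
```

View pics/w3.png

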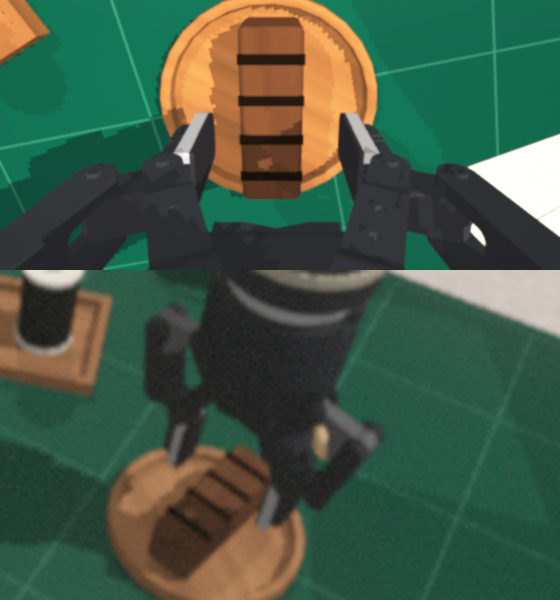

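The fingers straddle the slicker in both views, but the scale suggests that the tips stand higher than expected. I'll measure tip height against slicker top from wrist depth.

```bash
python3 -c "
from h import *
s=sense(); p,d=snapshot('wrist')
print(camera_model('wrist')['camera_matrix'])
P=world('wrist',d,np.ones_like(d,bool),s)
v,u=np.nonzero(np.ones_like(d,bool)); ok=d[v,u]>0; I=np.full(d.shape,np.nan); 
Z=np.full(d.shape,np.nan);X=Z.copy();Y=Z.copy()
W=R.from_rotvec(s['ee_rot']); T=W.inv().apply(P-s['position'])
X[v[ok],u[ok]]=T[:,0];Y[v[ok],u[ok]]=T[:,1];Z[v[ok],u[ok]]=P[:,2]
for r in range(255,312,8):
  for c in list(range(176,216,6))+[270]+list(range(340,380,6)):
    print('%d,%d:%.0f/%.0f/%.0f'%(r,c,X[r,c]*1e3,Y[r,c]*1e3,Z[r,c]*1e3),end='  ')
  print()
"
```

```text
[[338.8664697    0.         276.13106594]
 [  0.         338.8664697  216.92419232]
 [  0.           0.           1.        ]]
255,176:-5/-56/6  255,182:-5/-53/6  255,188:-5/-49/6  255,194:-5/-46/6  255,200:-5/-42/6  255,206:-5/-39/5  255,212:-6/-36/5  255,270:9/-1/40  255,340:-5/38/6  255,346:-5/42/6  255,352:-5/45/6  255,358:-5/49/5  255,364:-3/51/11  255,370:-2/54/13  255,376:-6/60/3  
263,176:-9/-56/8  263,182:-10/-53/5  263,188:-11/-50/5  263,194:-10/-46/6  263,200:11/-31/54  263,206:11/-29/53  263,212:11/-26/53  263,270:4/-1/39  263,340:10/29/52  263,346:12/31/56  263,352:11/34/55  263,358:-11/49/5  263,364:-7/51/13  263,370:-7/54/14  263,376:-12/61/2  
271,176:-13/-55/11  271,182:-15/-54/5  271,188:-16/-50/5  271,194:11/-32/63  271,200:11/-29/62  271,206:11/-27/63  271,212:7/-26/53  271,270:0/-1/39  271,340:6/30/51  271,346:11/30/63  271,352:11/32/61  271,358:11/34/63  271,364:-12/51/13  271,370:-12/54/13  271,376:-17/61/1  
279,176:7/-39/62  279,182:7/-37/61  279,188:11/-32/70  279,194:11/-30/69  279,200:11/-28/69  279,206:10/-26/66  279,212:4/-26/55  279,270:-4/-1/39  279,34
[... 509 characters left out ...]
3/-26/57  295,270:-13/-1/39  295,340:-4/29/55  295,346:2/29/66  295,352:7/30/75  295,358:11/30/82  295,364:11/32/82  295,370:11/34/82  295,376:7/39/74  
303,176:12/-31/88  303,182:11/-30/87  303,188:11/-28/87  303,194:10/-26/86  303,200:6/-26/78  303,206:1/-26/69  303,212:-6/-26/58  303,270:-17/-1/39  303,340:-6/29/57  303,346:-1/29/67  303,352:5/29/77  303,358:10/29/85  303,364:11/31/86  303,370:11/33/87  303,376:11/35/87  
311,176:12/-30/94  311,182:12/-28/94  311,188:8/-28/87  311,194:8/-26/88  311,200:3/-26/79  311,206:-3/-26/69  311,212:-9/-26/60  311,270:-21/-1/40  311,340:-11/30/56  311,346:-4/29/68  311,352:2/29/78  311,358:8/29/87  311,364:7/31/86  311,370:12/31/93  311,376:13/32/95
```

Depth and the image scale agree: the fingertips stand at z ≈ 0.050 while the reported TCP is at 0.0125, so at this opening the tips are about 38 mm above it, not at it. That explains the empty close. I'll take that as the working offset and go 3.3 cm lower, slowly, watching the force.

>>> carry_out --motion '[[[-0.3, 0, 0, 0.8, 0, 0, 0], [-0.3, 0, 0, 1.6, 0, 0, 0], [-0.3, 0, 0, 2.3, 0, 0, 0], [-0.3, 0, 0, 2.8, 0, 0, 0], [-0.3, 0, 0, 3.1, 0, 0, 0], [-0.3, 0, 0, 3.3, 0, 0, 0], [-0.3, 0, 0, 3.3, 0, 0, 0], [-0.3, 0, 0, 3.3, 0, 0, 0]]]'

```text
time: 5.23
position: [0.5506, 0.2755, -0.0218]
ee_rot: [0.322, 3.125, 0.0]
force: [0.7, 0.1, -0.0]
opening: 0.0558
grasp_force: 0.0
```

```bash
cat >> h.py <<'E'
def tips():
    """world z of the fingertips, from wrist depth (pad faces within 14 mm of the tool's x axis)"""
    s=sense(); p,d=snapshot("wrist"); P=world("wrist",d,np.ones_like(d,bool),s)
    T=R.from_rotvec(s["ee_rot"]).inv().apply(P-s["position"]); o=s["opening"]/2
    for sg in (-1,1):
        m=(abs(T[:,0])<.012)&(abs(sg*T[:,1]-o)<.004)&(T[:,2]<-.012)
        if m.sum()>5: print("tip z",np.round(np.percentile(P[m,2],[1,5,20])*1000,1),"tcp z",round(s["position"][2]*1000,1),"n",m.sum())
E
python3 -c "
from h import *
tips(); goto(.55,.275,-.02,78); s=sense(); print(s['force'],s['opening'])"
```

```text
tip z [ 4.3  4.9 17.6] tcp z -21.8 n 2785
tip z [4.2 4.7 5.5] tcp z -21.8 n 2460
shift [ 0.06 -0.07 -0.16] turn [0.  0.  0.2] yaw now 78.2 q6 0.46 pos [ 0.5507  0.2756 -0.0216] t 5.28
[-0.11480509 -0.34235538 -0.93025387] 0.05555989526550882
```

No contact with the reported TCP 22 mm below the table, which confirms the tool frame is off by a constant along z. Closing.

>>> carry_out --motion '[[[0.6, 0, 0, 0, 0, 0, 0], [0.6, 0, 0, 0, 0, 0, 0], [0.6, 0, 0, 0, 0, 0, 0], [0.6, 0, 0, 0, 0, 0, 0], [0.6, 0, 0, 0, 0, 0, 0], [0.6, 0, 0, 0, 0, 0, 0]]]' --newtons 40

```text
time: 5.78
position: [0.5509, 0.2756, -0.0214]
ee_rot: [0.322, 3.124, 0.001]
force: [-0.6, -0.2, 4.5]
opening: 0.0293
grasp_force: 41.5
```

```bash
python3 -c "
from h import *
tips(); s=sense(); print(s['force'],s['opening'],s['grasp_force'])"
```

```text
tip z [ 5.  23.7 38.3] tcp z -21.4 n 1696
tip z [32.3 38.  39.1] tcp z -21.4 n 1976
[-0.36121239  0.4391931   5.16949408] 0.029172734123563554 41.51964604854584
```

Gripped: 29 mm opening, 41 N. Lifting, then carrying to the cork mat while turning to the slicker's final heading.

>>> carry_out --motion '[[[0.6, 0, 0, -1, 0, 0, 0], [0.6, 0, 0, -3, 0, 0, 0], [0.6, 0, 0, -6, 0, 0, 0], [0.6, 0, 0, -9, 0, 0, 0], [0.6, 0, 0, -11, 0, 0, 0], [0.6, 0, 0, -12, 0, 0, 0], [0.6, 0, 0, -12, 0, 0, 0]]]'

```text
time: 6.42
position: [0.5518, 0.2759, 0.1008]
ee_rot: [0.322, 3.122, 0.002]
force: [1.1, -0.3, -1.3]
opening: 0.0293
grasp_force: 40.9
```

```bash
python3 -c "
from h import *
s=sense(); print(s['force'],s['opening'],s['grasp_force'])
goto(.584,-.147,.1,151.6)"
```

```text
[ 1.07586707 -0.29971693 -1.33555051] 0.02929862220990018 40.85807025432587
shift [-11.78 -40.74   0.05] turn [ -0.    0.2 -73.4] yaw now 78.2 q6 0.46 pos [0.5518 0.2759 0.1008] t 6.42
```

>>> carry_out --motion '[[[0.6, -0.5, -2, 0, 0, 0, -3], [0.6, -1.4, -5, 0, 0, 0, -9], [0.6, -2.5, -8.8, 0, 0, 0, -16], [0.6, -3.6, -12.6, 0, 0, 0, -23], [0.6, -4.7, -16.4, 0, 0, 0, -30], [0.6, -5.8, -20.2, 0, 0, 0, -37], [0.6, -6.9, -24, 0, 0, 0, -44], [0.6, -8, -27.8, 0, 0, 0, -51], [0.6, -9.1, -31.6, 0, 0, 0, -58], [0.6, -10.2, -35.4, 0, 0, 0, -64], [0.6, -11.1, -38.6, 0, 0, 0, -70], [0.6, -11.8, -40.7, 0, 0, 0, -73.4]]]'

```text
time: 7.42
position: [0.5817, -0.1504, 0.0958]
ee_rot: [1.614, -2.693, -0.003]
force: [-0.1, 0.1, -0.5]
opening: 0.0293
grasp_force: 40.9
```

```bash
python3 -c "
from h import *
wrist(['slicker','cork_mat','mug'],'w4')
s=sense(); print(s['force'],s['opening'],s['grasp_force'])
goto(.584,-.147,-.021,151.6)"
```

```text
slicker 0.91 [275. 273.] 15523 ztop 0.157 rect [ 578.1 -156.2] [77. 31.] 62.0
cork_mat 0.69 [272. 175.] 9230 ztop 0.006 rect [ 583.9 -148.2] [111. 111.] 22.6
mug 0.56 [499. 126.] 16448 ztop 0.085 rect [ 434.1 -142.8] [75. 43.] 75.6
[-0.24874681  0.33108487 -0.96814368] 0.02943929415008344 40.828344225883484
shift [-0.09 -0.24 11.71] turn [ 0.2  0.  -0.1] yaw now 151.5 q6 -1.54 pos [ 0.5818 -0.1468  0.0961] t 7.62
```

View pics/w4.png

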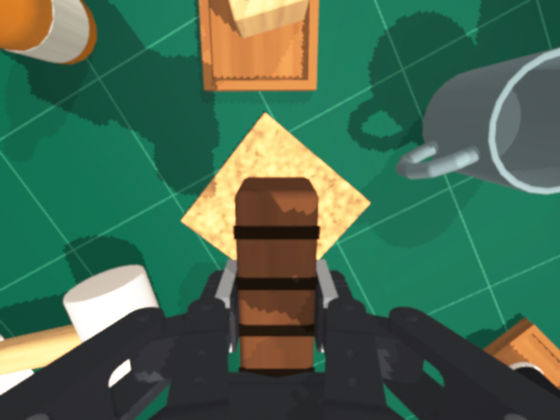

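The slicker hangs straight in the fingers (x = 275, rows 180–370) above the cork mat (272,175), with the mug and bottle well clear. Lowering and releasing.

>>> carry_out --motion '[[[0.6, 0, -0.2, 2, 0, 0, 0], [0.6, 0, -0.2, 5, 0, 0, 0], [0.6, 0, -0.2, 8, 0, 0, 0], [0.6, 0, -0.2, 10, 0, 0, 0], [0.6, 0, -0.2, 11, 0, 0, 0], [0.6, 0, -0.2, 11.5, 0, 0, 0], [0.6, 0, -0.2, 11.7, 0, 0, 0], [0.6, 0, -0.2, 11.7, 0, 0, 0], [0.6, 0, -0.2, 11.7, 0, 0, 0], [-0.3, 0, -0.2, 11.7, 0, 0, 0], [-0.3, 0, -0.2, 11.7, 0, 0, 0], [-0.3, 0, -0.2, 11.7, 0, 0, 0]]]'

```text
time: 8.62
position: [0.5854, -0.1483, -0.018]
ee_rot: [-1.609, 2.697, -0.002]
force: [0.1, -0.4, 0.1]
opening: 0.0558
grasp_force: 0.0
```

>>> carry_out --motion '[[[-0.3, 0, 0, 0, 0, 0, 0], [-0.3, 0, 0, 0, 0, 0, 0], [-0.3, 0, 0, -1, 0, 0, 0], [-0.3, 0, 0, -4, 0, 0, 0], [-0.3, 0, 0, -8, 0, 0, 0], [-0.3, 0, 0, -12, 0, 0, 0], [-0.3, 0, 0, -15, 0, 0, 0], [-0.3, 0, 0, -16, 0, 0, 0], [-0.3, 0, 0, -16, 0, 0, 0]]]'

```text
time: 9.37
position: [0.5867, -0.1489, 0.1456]
ee_rot: [-1.608, 2.695, -0.008]
force: [0.6, -0.3, -0.2]
opening: 0.0553
grasp_force: 0.0
```

```bash
python3 -c "
from h import *
wrist(['slicker','cork_mat'],'w5')
goto(.458,.107,.14,108)"
```

```text
slicker 0.6 [280. 195.] 3626 ztop 0.04 rect [ 584.5 -148.6] [89. 31.] 61.5
cork_mat 0.84 [296. 187.] 9475 ztop 0.006 rect [ 583.9 -147.5] [112. 112.] 22.6
shift [-1.642e+01  2.319e+01  1.000e-02] turn [ 0.1 -0.  43.6] yaw now 151.6 q6 -1.54 pos [ 0.5841 -0.1477  0.1396] t 9.52
```

The slicker lies centred on the mat at (584,-148). Next is the reel in the square tray.

>>> carry_out --motion '[[[-0.5, -2, 2.8, 0, 0, 0, 6], [-0.5, -4.5, 6.3, 0, 0, 0, 13], [-0.5, -6.9, 9.7, 0, 0, 0, 20], [-0.5, -9.3, 13.1, 0, 0, 0, 27], [-0.5, -11.7, 16.5, 0, 0, 0, 34], [-0.5, -14.1, 19.9, 0, 0, 0, 40], [-0.5, -15.6, 22, 0, 0, 0, 43.6], [-0.5, -16.4, 23.2, 0, 0, 0, 43.6], [-0.5, -16.4, 23.2, 0, 0, 0, 43.6]]]'

```text
time: 10.27
position: [0.456, 0.1091, 0.1393]
ee_rot: [0.497, -3.099, -0.002]
force: [0.1, -0.0, 0.4]
opening: 0.0638
grasp_force: 0.0
```

```bash
python3 -c "
from h import *
wrist(['reel','square_tray'],'w6',slab=.004)
goto(.459,.107,-.007,108.6)"
```

```text
reel 0.95 [271. 214.] 2981 ztop 0.076 rect [457.2 106.9] [41. 41.] 27.2
reel 0.8 [458.  65.] 5383 ztop 0.072 rect [313.5 202.1] [42. 42.] 66.5
square_tray 0.67 [260. 181.] 6993 ztop 0.014 rect [460.2 104.6] [92. 92.] 18.7
shift [-0.12  0.05 14.69] turn [ 0.  -0.1 -0.5] yaw now 108.1 q6 -0.37 pos [0.4582 0.1061 0.1399] t 10.42
```

>>> carry_out --motion '[[[-0.5, 0.1, 0.1, 3, 0, 0, -0.5], [-0.5, 0.1, 0.1, 6.5, 0, 0, -0.5], [-0.5, 0.1, 0.1, 10, 0, 0, -0.5], [-0.5, 0.1, 0.1, 12.5, 0, 0, -0.5], [-0.5, 0.1, 0.1, 14, 0, 0, -0.5], [-0.5, 0.1, 0.1, 14.7, 0, 0, -0.5], [-0.5, 0.1, 0.1, 14.7, 0, 0, -0.5], [0.3, 0.1, 0.1, 14.7, 0, 0, -0.5], [0.3, 0.1, 0.1, 14.7, 0, 0, -0.5], [0.3, 0.1, 0.1, 14.7, 0, 0, -0.5], [0.3, 0.1, 0.1, 14.7, 0, 0, -0.5], [0.3, 0.1, 0.1, 14.7, 0, 0, -0.5]]]' --newtons 40

```text
time: 11.42
position: [0.4586, 0.107, -0.0044]
ee_rot: [-0.505, 3.098, -0.001]
force: [-0.9, -0.7, 6.2]
opening: 0.0412
grasp_force: 40.5
```

>>> carry_out --motion '[[[0.3, 0, 0, 0, 0, 0, 0], [0.3, 0, 0, -1, 0, 0, 0], [0.3, 0, 0, -3, 0, 0, 0], [0.3, 0, 0, -6, 0, 0, 0], [0.3, 0, 0, -9, 0, 0, 0], [0.3, 0, 0, -11, 0, 0, 0], [0.3, 0, 0, -12, 0, 0, 0], [0.3, 0, 0, -12, 0, 0, 0]]]'

```text
time: 12.08
position: [0.4587, 0.1072, 0.1168]
ee_rot: [-0.505, 3.097, -0.001]
force: [0.4, 1.1, -0.7]
opening: 0.0412
grasp_force: 40.5
```

```bash
python3 -c "
from h import *
s=sense(); print(s['force'],s['opening'],s['grasp_force'])
wrist(['reel'],'w7',slab=.004)
goto(.5505,.273,.11,108.6)"
```

```text
[ 0.428142    1.11279911 -0.66684373] 0.04122793009503714 40.531861782073975
reel 0.89 [485.  57.] 6939 ztop 0.072 rect [313.5 202.3] [42. 43.] 16.1
reel 0.63 [277. 310.] 15021 ztop 0.197 rect [454.8 107.9] [37. 42.] 11.2
shift [-14.13  12.74   0.34] turn [ 0.  -0.  -0.1] yaw now 108.5 q6 -0.37 pos [0.457  0.1073 0.1134] t 12.18
```

>>> carry_out --motion '[[[0.3, -1, 0.9, 0, 0, 0, 0], [0.3, -3.3, 3, 0, 0, 0, 0], [0.3, -6, 5.4, 0, 0, 0, 0], [0.3, -8.8, 7.9, 0, 0, 0, 0], [0.3, -11.4, 10.3, 0, 0, 0, 0], [0.3, -13.2, 11.9, 0, 0, 0, 0], [0.3, -14.1, 12.7, 0, 0, 0, 0], [0.3, -14.1, 12.7, 0, 0, 0, 0], [0.3, -14.1, 12.7, 0, 0, 0, 0]]]'

```text
time: 12.93
position: [0.5493, 0.2723, 0.1119]
ee_rot: [0.507, -3.097, 0.001]
force: [0.8, -1.0, -0.8]
opening: 0.041
grasp_force: 40.7
```

```bash
python3 -c "
from h import *
wrist(['reel','round_dish'],'w8',slab=.004)
goto(.5505,.273,-.006,108.6);goto(.5505,.273,-.006,108.6)"
```

```text
round_dish 0.72 [274. 192.] 12097 ztop 0.013 rect [543.9 270.5] [105. 119.] 21.0
shift [-0.12  0.13 11.95] turn [-0.  -0.1 -0.1] yaw now 108.5 q6 -0.08 pos [0.5499 0.2715 0.1135] t 13.08
shift [-0.12  0.13 11.95] turn [-0.  -0.1 -0.1] yaw now 108.5 q6 -0.08 pos [0.5499 0.2715 0.1135] t 13.08
```

>>> carry_out --motion '[[[0.3, -0.2, 0.1, 2, 0, 0, 0], [0.3, -0.2, 0.1, 5, 0, 0, 0], [0.3, -0.2, 0.1, 8, 0, 0, 0], [0.3, -0.2, 0.1, 10, 0, 0, 0], [0.3, -0.2, 0.1, 11.2, 0, 0, 0], [0.3, -0.2, 0.1, 11.8, 0, 0, 0], [0.3, -0.2, 0.1, 11.8, 0, 0, 0], [0.3, -0.2, 0.1, 11.8, 0, 0, 0]]]'

```text
time: 13.75
position: [0.5529, 0.2738, -0.0026]
ee_rot: [-0.505, 3.099, 0.0]
force: [0.2, -0.1, -0.6]
opening: 0.0413
grasp_force: 40.9
```

```bash
python3 -c "
from h import *
for i in range(3):
    if i: snapshot('top')
    s=sense(); print(s['force'],s['opening'],s['position'])"
```

```text
[ 0.16925792 -0.09218221 -0.59482551] 0.04127634492077317 [ 0.55290675  0.27379445 -0.00263088]
[ 0.43798216 -0.06479436 -0.87147097] 0.04096035392536465 [ 0.5530369   0.27389123 -0.00262246]
[-0.49068762  1.35352037 -1.43120197] 0.041174797021097824 [ 0.55300657  0.27397933 -0.00271763]
```

>>> carry_out --motion '[[[0.3, 0.1, 0, 0.15, 0, 0, 0], [0.3, 0.1, 0, 0.3, 0, 0, 0], [0.3, 0.1, 0, 0.3, 0, 0, 0], [-0.5, 0.1, 0, 0.3, 0, 0, 0], [-0.5, 0.1, 0, 0.3, 0, 0, 0], [-0.5, 0.1, 0, 0.3, 0, 0, 0], [-0.5, 0.1, 0, 0.3, 0, 0, 0], [-0.5, 0.1, 0, -1, 0, 0, 0], [-0.5, 0.1, 0, -4, 0, 0, 0], [-0.5, 0.1, 0, -8, 0, 0, 0], [-0.5, 0.1, 0, -12, 0, 0, 0], [-0.5, 0.1, 0, -15, 0, 0, 0]]]'

```text
time: 14.85
position: [0.5518, 0.2739, 0.1507]
ee_rot: [-0.505, 3.097, 0.001]
force: [0.9, 0.2, -0.0]
opening: 0.064
grasp_force: 0.0
```

```bash
python3 -c "
from h import *
wrist(['reel','round_dish'],'w9',slab=.004)
goto(.518,-.286,.14,75);goto(.518,-.286,.14,151)"
```

```text
reel 0.83 [232. 337.] 2958 ztop 0.072 rect [690.7 272.6] [36. 42.] 25.1
reel 0.77 [274. 210.] 2799 ztop 0.076 rect [551.  275.3] [42. 41.] 44.3
round_dish 0.65 [269. 177.] 9218 ztop 0.013 rect [550.2 272.9] [118. 117.] 54.5
shift [ 21.15 -52.     0.94] turn [ 0.1  0.4 33.5] yaw now 108.5 q6 -0.07 pos [0.5532 0.2742 0.1505] t 15.0
shift [ 21.15 -52.     0.94] turn [ -0.2   0.3 -42.5] yaw now 108.5 q6 -0.07 pos [0.5532 0.2742 0.1505] t 15.0
```

View pics/w9.png

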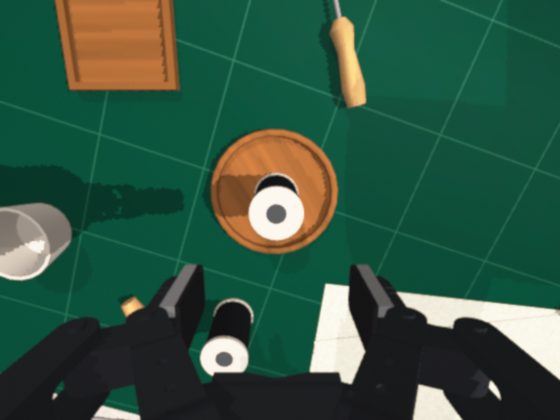

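The reel stands upright in the dish at (276,212), about 2 mm off centre. Now the punch block.

>>> carry_out --motion '[[[-0.5, 0.8, -2, 0, 0, 0, 2], [-0.5, 2.2, -5.4, 0, 0, 0, 5], [-0.5, 3.7, -9.1, 0, 0, 0, 9], [-0.5, 5.2, -12.8, 0, 0, 0, 12], [-0.5, 6.7, -16.5, 0, 0, 0, 15], [-0.5, 8.2, -20.2, 0, 0, 0, 18], [-0.5, 9.7, -23.9, 0, 0, 0, 21], [-0.5, 11.2, -27.6, 0, 0, 0, 24], [-0.5, 12.7, -31.3, 0, 0, 0, 27], [-0.5, 14.2, -35, 0, 0, 0, 30], [-0.5, 15.7, -38.7, 0, 0, 0, 32], [-0.5, 17.2, -42.4, 0, 0, 0, 33.5]]]'

```text
time: 16.0
position: [0.5217, -0.1845, 0.1451]
ee_rot: [-0.412, -3.113, -0.001]
force: [-0.3, 0.6, 1.0]
opening: 0.0638
grasp_force: 0.0
```

>>> carry_out --motion '[[[-0.5, -1, -3.5, 0, 0, 0, 0], [-0.5, -1.9, -7, 0, 0, 0, 0], [-0.5, -2.4, -9, 0, 0, 0, 0], [-0.5, -2.7, -10, 0, 0, 0, 0], [-0.5, -2.7, -10, 0, 0, 0, 0]]]'

```text
time: 16.42
position: [0.5223, -0.288, 0.1449]
ee_rot: [-0.413, -3.113, -0.001]
force: [-0.0, 0.3, -0.1]
opening: 0.0641
grasp_force: 0.0
```

```bash
python3 -c "
from h import *
s,p,d=wrist(['long_tray'],'w10',slab=.005)
r=silhouettes('punch_block','wrist')[0]; P=world('wrist',d,r['region'],s); print(r['conf'],len(P))
Q=P[abs(P[:,2]-.051)<.004]; rc=cv2.minAreaRect((Q[:,:2]*1000).astype(np.float32)); print('wood',len(Q),rc)
Q=P[P[:,2]>.062]; rc=cv2.minAreaRect((Q[:,:2]*1000).astype(np.float32)); print('punches',len(Q),rc)
goto(.518,-.286,0,75)"
```

```text
long_tray 0.88 [245. 192.] 8729 ztop 0.014 rect [ 518.  -292.4] [132.  80.] 62.1Traceback (most recent call last):
  File "<string>", line 4, in <module>
    r=silhouettes('punch_block','wrist')[0]; P=world('wrist',d,r['region'],s); print(r['conf'],len(P))
      ~~~~~~~~~~~~~~~~~~~~~~~~~~~~~~~~~~^^^
IndexError: list index out of range
```

View pics/w10.png

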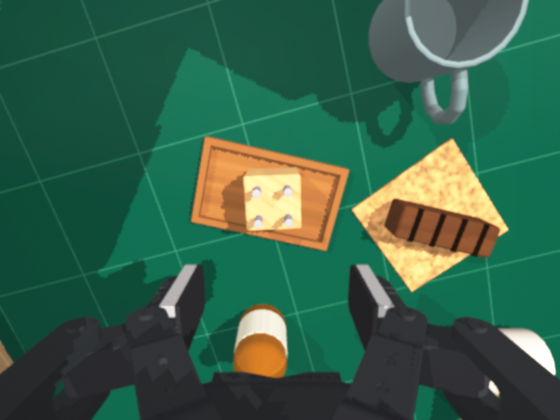

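The block is at (272,202) in the long tray, nearly square to the image; the bottle at (260,345) is clear. Measuring the block straight from depth, since the network missed it.

```bash
python3 -c "
from h import *
s=sense(); p,d=snapshot('wrist'); m=np.zeros_like(d,bool); m[150:245,215:325]=1
P=world('wrist',d,m,s)
for lo,hi in ((.046,.056),(.063,.075)):
    Q=P[(P[:,2]>lo)&(P[:,2]<hi)]; rc=cv2.minAreaRect((Q[:,:2]*1000).astype(np.float32)); print(len(Q),rc, Q[:,2].mean())
goto(.518,-.286,0,75)"
```

```text
2700 ((516.7229614257812, -287.5290832519531), (45.98210144042969, 46.32179641723633), 77.17578887939453) 0.05108868451770343
291 ((516.9500122070312, -287.61175537109375), (30.531068801879883, 31.36397933959961), 77.41107177734375) 0.06844819180599133
shift [ 0.47 -0.25 14.59] turn [ 0.  -0.   0.1] yaw now 75.1 q6 -0.46 pos [ 0.5233 -0.2849  0.1459] t 16.62
```

>>> carry_out --motion '[[[-0.55, 0.5, -0.2, 3, 0, 0, -2.1], [-0.55, 0.5, -0.2, 6.5, 0, 0, -2.1], [-0.55, 0.5, -0.2, 10, 0, 0, -2.1], [-0.55, 0.5, -0.2, 13, 0, 0, -2.1], [-0.55, 0.5, -0.2, 15, 0, 0, -2.1], [-0.55, 0.5, -0.2, 15.8, 0, 0, -2.1], [-0.55, 0.5, -0.2, 16, 0, 0, -2.1], [-0.55, 0.5, -0.2, 16, 0, 0, -2.1], [0.2, 0.5, -0.2, 16, 0, 0, -2.1], [0.2, 0.5, -0.2, 16, 0, 0, -2.1], [0.2, 0.5, -0.2, 16, 0, 0, -2.1], [0.2, 0.5, -0.2, 16, 0, 0, -2.1]]]' --newtons 40

```text
time: 17.62
position: [0.5192, -0.2882, -0.0116]
ee_rot: [0.352, 3.119, -0.003]
force: [0.3, 0.5, 6.9]
opening: 0.0455
grasp_force: 42.5
```

>>> carry_out --motion '[[[0.2, 0, 0, 0, 0, 0, 0], [0.2, 0, 0, -1, 0, 0, 0], [0.2, 0, 0, -3, 0, 0, 0], [0.2, 0, 0, -6, 0, 0, 0], [0.2, 0, 0, -9, 0, 0, 0], [0.2, 0, 0, -12, 0, 0, 0], [0.2, 0, 0, -13, 0, 0, 0], [0.2, 0, 0, -13, 0, 0, 0]]]'

```text
time: 18.28
position: [0.5194, -0.2887, 0.1203]
ee_rot: [0.352, 3.117, -0.005]
force: [-0.2, -0.1, -1.7]
opening: 0.0456
grasp_force: 41.5
```

```bash
python3 -c "
from h import *
s=sense(); print(s['force'],s['opening'],s['grasp_force'])
goto(.46,.1045,.12,108.6)
goto(.46,.1045,.12,18.6)"
```

```text
[-0.19773083 -0.07333966 -1.66371588] 0.0455615725035384 41.488308906555176
shift [14.56 37.01 -0.16] turn [ -0.2   0.3 -31.5] yaw now 77.1 q6 -0.5 pos [ 0.5194 -0.2887  0.1203] t 18.28
shift [14.56 37.01 -0.16] turn [ 0.   0.4 58.5] yaw now 77.1 q6 -0.5 pos [ 0.5194 -0.2887  0.1203] t 18.28
```

>>> carry_out --motion '[[[0.2, 0.7, 1.8, 0, 0, 0, -2], [0.2, 1.9, 4.8, 0, 0, 0, -5], [0.2, 3.3, 8.4, 0, 0, 0, -8], [0.2, 4.7, 12, 0, 0, 0, -11], [0.2, 6.1, 15.6, 0, 0, 0, -14], [0.2, 7.5, 19.2, 0, 0, 0, -17], [0.2, 8.9, 22.8, 0, 0, 0, -20], [0.2, 10.3, 26.4, 0, 0, 0, -23], [0.2, 11.7, 30, 0, 0, 0, -26], [0.2, 13, 33.4, 0, 0, 0, -29], [0.2, 14, 35.8, 0, 0, 0, -31.5], [0.2, 14.6, 37, 0, 0, 0, -31.5]]]'

```text
time: 19.28
position: [0.4561, 0.1089, 0.1144]
ee_rot: [0.516, -3.097, -0.002]
force: [-0.1, -1.0, -0.9]
opening: 0.0459
grasp_force: 41.5
```

```bash
python3 -c "
from h import *
s,p,d=wrist(['square_tray'],'w11')
P=world('wrist',d,np.ones_like(d,bool),s); T=R.from_rotvec(s['ee_rot']).inv().apply(P-s['position'])
b=(abs(T[:,0])<.04)&(abs(T[:,1])<.021)
Q=P[b&(P[:,2]>s['position'][2]+.03)&(P[:,2]<s['position'][2]+.070)]
h=np.histogram(Q[:,2]-s['position'][2],10);print(h); i=h[0].argmax(); zz=s['position'][2]+h[1][i:i+2].mean()
Q=Q[abs(Q[:,2]-zz)<.003]; print('top',zz,cv2.minAreaRect((Q[:,:2]*1000).astype(np.float32)),s['position'])
goto(.46,.1045,-.012,108.6)"
```

```text
square_tray 0.85 [268. 185.] 7318 ztop 0.013 rect [453.4 102.2] [78. 92.] 18.8
(array([ 255,  270,  309,  319,  362,  386,  422, 1141, 9080,  461]), array([0.03000709, 0.0340056 , 0.0380041 , 0.0420026 , 0.04600111,
       0.04999961, 0.05399811, 0.05799661, 0.06199512, 0.06599362,
       0.06999212]))
top 0.17838940845200119 ((454.9423522949219, 108.41015625), (46.278465270996094, 41.98283004760742), 18.924604415893555) [0.4561152  0.10891474 0.11439504]
shift [-0.26 -0.47 12.65] turn [ 0.1 -0.1  0.2] yaw now 108.8 q6 -0.38 pos [0.4564 0.108  0.1145] t 19.38
```

View pics/w11.png

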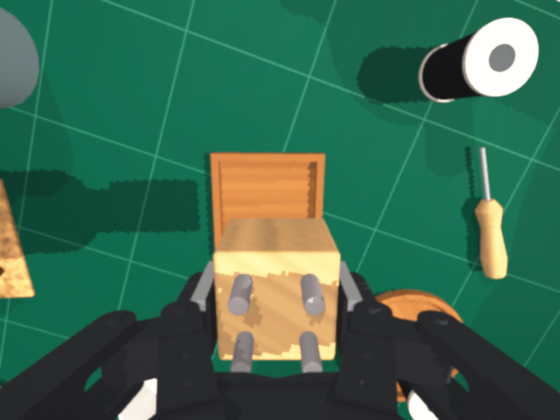

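The block is level in the grip, its punches at (240–310, 290–350), above the square tray (268,185). Lowering part way, then a fine correction.

>>> carry_out --motion '[[[0.2, -0.2, -0.3, 2, 0, 0, 0], [0.2, -0.2, -0.3, 5, 0, 0, 0], [0.2, -0.2, -0.3, 8, 0, 0, 0], [0.2, -0.2, -0.3, 9.5, 0, 0, 0], [0.2, -0.2, -0.3, 10, 0, 0, 0], [0.2, -0.2, -0.3, 10, 0, 0, 0], [0.2, -0.2, -0.3, 10, 0, 0, 0], [0.2, -0.2, -0.3, 10, 0, 0, 0]]]'

```text
time: 20.05
position: [0.4618, 0.1034, 0.0174]
ee_rot: [-0.507, 3.098, -0.001]
force: [0.3, -0.5, -0.8]
opening: 0.0454
grasp_force: 41.6
```

```bash
python3 -c "
from h import *
goto(.461,.105,-.012,108.6)"
```

```text
shift [0.03 0.18 2.94] turn [-0.   0.1 -0. ] yaw now 108.6 q6 -0.38 pos [0.4618 0.1034 0.0174] t 20.05
```

>>> carry_out --motion '[[[0.2, 0, 0.2, 1, 0, 0, 0], [0.2, 0, 0.2, 2, 0, 0, 0], [0.2, 0, 0.2, 2.6, 0, 0, 0], [0.2, 0, 0.2, 2.85, 0, 0, 0], [0.2, 0, 0.2, 2.85, 0, 0, 0], [0.2, 0, 0.2, 2.85, 0, 0, 0]]]'

```text
time: 20.55
position: [0.4597, 0.1059, -0.0119]
ee_rot: [0.509, -3.099, -0.0]
force: [-7.1, 0.7, 12.4]
opening: 0.0456
grasp_force: 43.6
```

```bash
python3 -c "
from h import *
print(sense()['force']);goto(.461,.105,-.012,108.6)"
```

```text
[-7.12252244  0.69424709 12.41857193]
shift [-0.09 -0.13  0.01] turn [ 0. -0.  0.] yaw now 108.6 q6 -0.38 pos [ 0.4597  0.1059 -0.0119] t 20.55
```

Contact with the floor (12 N). Releasing and backing off.

>>> carry_out --motion '[[[-0.45, 0, 0, -0.1, 0, 0, 0], [-0.45, 0, 0, -0.1, 0, 0, 0], [-0.45, 0, 0, -0.1, 0, 0, 0], [-0.45, 0, 0, -0.1, 0, 0, 0], [-0.45, 0, 0, -1, 0, 0, 0], [-0.45, 0, 0, -4, 0, 0, 0], [-0.45, 0, 0, -8, 0, 0, 0], [-0.45, 0, 0, -12, 0, 0, 0], [-0.45, 0, 0, -15, 0, 0, 0], [-0.45, 0, 0, -15.5, 0, 0, 0], [-0.45, 0, 0, -15.5, 0, 0, 0]]]'

```text
time: 21.47
position: [0.4618, 0.1056, 0.1457]
ee_rot: [-0.508, 3.095, -0.001]
force: [0.1, -0.0, 0.0]
opening: 0.0621
grasp_force: 0.0
```

```bash
python3 -c "
from h import *
s,p,d=wrist(['square_tray'],'w12')
P=world('wrist',d,np.ones_like(d,bool),s); n=np.hypot(P[:,0]-.46,P[:,1]-.105)<.045
for lo,hi in ((.046,.056),(.063,.075)):
    Q=P[n&(P[:,2]>lo)&(P[:,2]<hi)]; rc=cv2.minAreaRect((Q[:,:2]*1000).astype(np.float32)); print(len(Q),rc)
goto(.5845,-.1485,.12,151.5)"
```

```text
square_tray 0.81 [266. 167.] 6314 ztop 0.014 rect [460.1 104.6] [92. 92.] 18.7
2690 ((457.8031311035156, 106.97257995605469), (45.796451568603516, 46.054866790771484), 18.514196395874023)
296 ((457.7359313964844, 106.85916900634766), (30.442081451416016, 30.57155418395996), 18.154706954956055)
shift [ -3.69 -28.07   2.19] turn [  0.   -0.  -42.9] yaw now 108.6 q6 -0.38 pos [0.4599 0.1057 0.142 ] t 21.57
```

The block is square in its tray and 3 mm off centre, which is good. Back for the slicker.

>>> carry_out --motion '[[[-0.3, -0.4, -3, 0, 0, 0, -5], [-0.3, -0.9, -7, 0, 0, 0, -11], [-0.3, -1.4, -10.6, 0, 0, 0, -17], [-0.3, -1.9, -14.2, 0.4, 0, 0, -23], [-0.3, -2.4, -17.8, 1, 0, 0, -29], [-0.3, -2.8, -21.4, 1.5, 0, 0, -35], [-0.3, -3.3, -25, 2, 0, 0, -40], [-0.3, -3.6, -27.2, 2.2, 0, 0, -42.9], [-0.3, -3.7, -28.1, 2.2, 0, 0, -42.9], [-0.3, -3.7, -28.1, 2.2, 0, 0, -42.9], [-0.3, -3.7, -28.1, 2.2, 0, 0, -42.9]]]'

```text
time: 22.48
position: [0.5839, -0.1479, 0.1194]
ee_rot: [1.604, -2.7, -0.004]
force: [-0.3, 0.7, -0.5]
opening: 0.0553
grasp_force: 0.0
```

```bash
python3 -c "
from h import *
wrist(['slicker'],'w13')
goto(.5845,-.1485,-.0205,151.5)"
```

```text
slicker 0.73 [274. 202.] 4415 ztop 0.04 rect [ 585.  -148.2] [90. 31.] 61.5
shift [ 0.11 -0.09 14.09] turn [0.1 0.  0. ] yaw now 151.5 q6 -1.54 pos [ 0.5843 -0.1472  0.1204] t 22.58
```

>>> carry_out --motion '[[[-0.3, 0, 0, 3, 0, 0, 0], [-0.3, 0, 0, 6.5, 0, 0, 0], [-0.3, 0, 0, 10, 0, 0, 0], [-0.3, 0, 0, 12.5, 0, 0, 0], [-0.3, 0, 0, 13.6, 0, 0, 0], [-0.3, 0, 0, 13.9, 0, 0, 0], [-0.3, 0, 0, 13.9, 0, 0, 0], [0.6, 0, 0, 13.9, 0, 0, 0], [0.6, 0, 0, 13.9, 0, 0, 0], [0.6, 0, 0, 13.9, 0, 0, 0], [0.6, 0, 0, 13.9, 0, 0, 0], [0.6, 0, 0, 13.9, 0, 0, 0]]]' --newtons 40

```text
time: 23.58
position: [0.5866, -0.1494, -0.016]
ee_rot: [-1.606, 2.698, -0.004]
force: [-0.4, 1.3, 7.3]
opening: 0.0293
grasp_force: 41.2
```

>>> carry_out --motion '[[[0.6, 0, 0, 0, 0, 0, 0], [0.6, 0, 0, -1, 0, 0, 0], [0.6, 0, 0, -3, 0, 0, 0], [0.6, 0, 0, -6, 0, 0, 0], [0.6, 0, 0, -9, 0, 0, 0], [0.6, 0, 0, -10, 0, 0, 0], [0.6, 0, 0, -10, 0, 0, 0], [0.6, 0, 0, -10, 0, 0, 0]]]'

```text
time: 24.25
position: [0.5852, -0.1489, 0.0818]
ee_rot: [-1.606, 2.699, -0.001]
force: [-0.4, -0.3, -2.7]
opening: 0.0289
grasp_force: 40.0
```

```bash
python3 -c "
from h import *
s=sense(); print(s['force'],s['opening'],s['grasp_force'])
goto(.5185,-.292,.08,151.8)"
```

```text
[-0.41828534 -0.29513414 -2.73876903] 0.028870869462187736 40.04119634628296
shift [15.76 -0.96  0.18] turn [-0.1  0.  -0.3] yaw now 151.5 q6 -1.54 pos [ 0.5852 -0.1489  0.0818] t 24.25
```

>>> carry_out --motion '[[[0.6, 1, 0, 0, 0, 0, 0], [0.6, 3.2, -0.2, 0, 0, 0, -0.3], [0.6, 6, -0.4, 0, 0, 0, -0.3], [0.6, 9, -0.5, 0, 0, 0, -0.3], [0.6, 12, -0.7, 0, 0, 0, -0.3], [0.6, 14.3, -0.9, 0, 0, 0, -0.3], [0.6, 15.5, -1, 0, 0, 0, -0.3], [0.6, 15.8, -1, 0, 0, 0, -0.3], [0.6, 15.8, -1, 3, 0, 0, -0.3], [0.6, 15.8, -1, 5, 0, 0, -0.3], [0.6, 15.8, -1, 6, 0, 0, -0.3], [0.6, 15.8, -1, 6, 0, 0, -0.3]]]'

```text
time: 25.25
position: [0.5167, -0.2899, 0.0181]
ee_rot: [1.614, -2.693, -0.009]
force: [0.2, -0.3, -0.9]
opening: 0.0293
grasp_force: 40.0
```

```bash
python3 -c "
from h import *
s,p,d=wrist(['slicker','long_tray'],'w14')
goto(.5185,-.292,-.017,151.8)"
```

```text
slicker 0.96 [276. 271.] 14676 ztop 0.074 rect [ 514.5 -293.4] [82. 31.] 61.4
long_tray 0.63 [257. 171.] 14258 ztop 0.014 rect [ 518.  -293.1] [132.  81.] 62.1
shift [-0.    0.07  3.96] turn [-0.1 -0.   0.1] yaw now 151.9 q6 -1.81 pos [ 0.519  -0.2923  0.0226] t 25.4
```

View pics/w14.png

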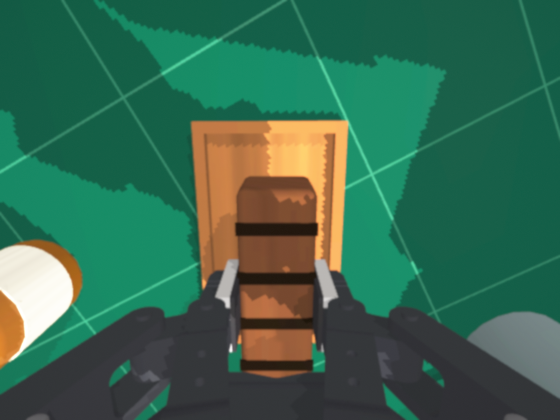

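The slicker lies along the tray, whose centre line is at x ≈ 271 against the slicker's 277, so I'll shift about 1–2 mm to the left and lower slowly.

>>> carry_out --motion '[[[0.6, 0, -0.1, 0.8, 0, 0, 0], [0.6, 0, -0.1, 1.7, 0, 0, 0], [0.6, 0, -0.1, 2.5, 0, 0, 0], [0.6, 0, -0.1, 3.1, 0, 0, 0], [0.6, 0, -0.1, 3.4, 0, 0, 0], [0.6, 0, -0.1, 3.6, 0, 0, 0], [0.6, 0, -0.1, 3.6, 0, 0, 0], [0.6, 0, -0.1, 3.6, 0, 0, 0]]]'

```text
time: 26.07
position: [0.5194, -0.2929, -0.0143]
ee_rot: [-1.614, 2.695, -0.0]
force: [0.6, -0.2, -1.1]
opening: 0.0293
grasp_force: 40.0
```

```bash
python3 -c "
from h import *
print(sense()['force']);goto(.518,-.2925,-.017,151.8)"
```

```text
[ 0.61104569 -0.23063538 -1.05367702]
shift [0.03 0.14 0.27] turn [-0.  0.  0.] yaw now 151.8 q6 -1.81 pos [ 0.5194 -0.2929 -0.0143] t 26.07
```

Lowering the last 3 mm, opening only a little (to about 38 mm) inside the rim, then lifting out.

>>> carry_out --motion '[[[0.6, 0, 0.1, 0.15, 0, 0, 0], [0.6, 0, 0.1, 0.3, 0, 0, 0], [0.6, 0, 0.1, 0.3, 0, 0, 0], [0.12, 0, 0.1, 0.3, 0, 0, 0], [0.12, 0, 0.1, 0.3, 0, 0, 0], [0.12, 0, 0.1, 0.3, 0, 0, 0], [0.12, 0, 0.1, -0.3, 0, 0, 0], [0.12, 0, 0.1, -1.2, 0, 0, 0], [0.12, 0, 0.1, -3, 0, 0, 0], [0.12, 0, 0.1, -6, 0, 0, 0], [0.12, 0, 0.1, -10, 0, 0, 0], [0.12, 0, 0.1, -14, 0, 0, 0]]]'

```text
time: 27.07
position: [0.5178, -0.2919, 0.1274]
ee_rot: [1.614, -2.695, -0.001]
force: [1.0, -0.3, 0.3]
opening: 0.0378
grasp_force: 0.0
```

```bash
python3 -c "
from h import *
s,p,d=wrist(['slicker','long_tray'],'w15'); print(s['force'],s['opening'])
p,d=snapshot('scene'); save('s15',p)"
```

```text
slicker 0.6 [274. 202.] 4040 ztop 0.04 rect [ 518.1 -292.4] [90. 30.] 61.6
long_tray 0.83 [258. 188.] 9429 ztop 0.014 rect [ 518.  -292.7] [132.  80.] 62.1
long_tray 0.71 [275. 203.] 4127 ztop 0.04 rect [ 518.  -292.4] [90. 30.] 61.4
[ 1.00307982 -0.32544515  0.27807435] 0.03777408367726093
```

View pics/s15.png

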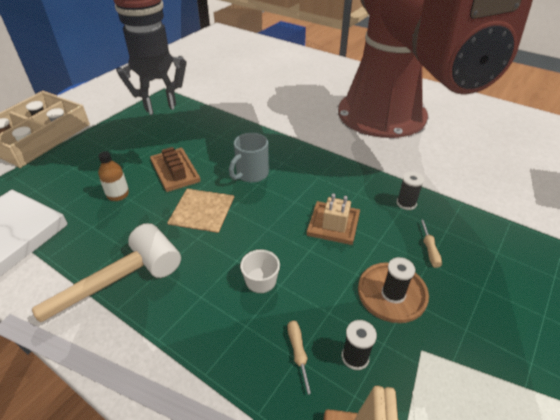

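The scene shows all three tools in place: the slicker in the long tray (175,165), the block in the square tray (336,215) and the reel in the dish (398,282). The mat is empty, the bystanders haven't moved and the gripper is clear. Handing in.

```bash
python3 -c "
from h import *
print(hand_in())"
```

```text
the job is handed in; nothing more can be done
None
```

Job handed in at about 27 s: the reel is upright in the round dish, the punch block upright in the square tray (both 2–3 mm off centre), and the slicker lies centred along the long tray after its stop on the cork mat; the mug, tub and bottle were left where they stood.

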